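# Clear a jammed bottle from the crusher infeed

## Robot

A 6-joint arm with a two-finger parallel gripper is mounted at the origin on the work surface. World frame = base frame: x ahead of the robot, y to its left, z up, the work surface at z = 0. Lengths are in m, angles in rad, forces in N, time in s.
With the tool pointing down it reaches from about 0.275 to 0.875 m from the base axis. Payload 12.5 kg.
Tool frame: the origin (TCP) lies on the centre line of the jaws, within the pads' length; the fingertips stand r.finger_overhang ahead of it and the grasp point (between the pads) lies 3 mm ahead of it (r.finger_overhang is the distance from the TCP to the fingertips, in m); z points along the fingers, y is the direction in which the jaws open and shut (so a half turn about z gives the same grasp; the last joint's range is limited). The gripper opens to 85 mm and grips with 20 to 120 N. Pads are 22 mm wide; open, the fingers measure 114 mm over their backs; the gripper's body (76 mm by 85 mm) begins 54 mm behind the grasp point. The pads swing forward as they close: fully open they stand 13 mm farther back than shut.
Start: joints at [-1.313, 0.351, 1.652, -0, 1.139, -0.085], TCP at [0.185, -0.518, 0.253] pointing down, gripper open.
Joint ranges: [-2.75, 2.75], [-0.79, 2.1], [0.01, 2.65], [-1.57, 4.71], [0.07, 3.14], [-2.87, 2.87]. Speed limits (rad/s): [2.22, 2.22, 2.79, 3.14, 3.14, 3.14].

## Interface

Orientations are given as a unit quaternion [x, y, z, w].
In Python, from cell import r, optics gives the robot as it stands. The module is installed in compiled form; this text tells all that it offers. Calls block until the motion is done:
- r.move_to(position, orientation): joint-space move of the TCP to a pose.
- r.move_linear(position, rot=None, vel=0.15): straight line of the TCP; rot=None keeps the orientation; vel is the mean speed in m/s.
- r.set_joints(angles): joint-space move.
- r.set_gripper(opening, squeeze=None): opening from 0.0 (shut) to 1.0 (fully open); squeeze is the grip in N (None keeps the last); returns when the fingers have stopped.
- r.sleep(seconds).
- r.inverse_kinematics(position, orientation): joint angles nearest the present ones, or None.
- optics.get_image(name): name is "side" or "top" or "wrist"; returns a dict with "pixels" (420x560x3 uint8, red, green, blue), "depth" (420x560 float32, m along the optical axis (not along the pixel's ray), 0 where there is no reading), "fx", "fy", "cx", "cy" (pixels), "camera_from_world" (4x4, takes a point from world to camera coordinates); the wrist camera has in their place "mount" (4x4, takes a point from camera to tool coordinates, whose origin is the TCP and whose axes are the flange's). Camera axes: x right, y down, z forward; pixel columns grow to the right and rows downward; lengths in m; the calibration is good to about 2 mm. A picture is of the moment at which its call begins: read the wrist's pose just before it.
A pose or a line that the arm cannot do raises r.PlanningError and nothing moves.
- r.hand_in(): hands the job in, once; it reports no verdict.
Readings, each from a call of its own:
- r.current_t(): time.
- r.current_q(): joint angles.
- r.current_qvel(): joint speeds.
- r.current_effort(): joint torques, N m.
- r.current_tool_pos(): TCP position.
- r.current_ee_rot(): TCP orientation.
- r.current_contact_force(): force on the tool from outside, world axes, zero at the start.
- r.current_torque(): the same for the moment, N m.
- r.current_opening(): opening from 0.0 (shut) to 1.0 (fully open).
Only numpy, scipy, OpenCV 4.12 (cv2) and the standard library are available. Lean on these libraries where they do the work, as an engineer would, in place of code of your own. Each camera call takes 0.05 s, during which the arm holds its last target. There are 200 camera calls.

## Task

A square bottle is jammed in the infeed chute of the glass crusher: press the mushroom stop button fully down so that it latches, lift the bottle out of the chute and lay it gently, flat on its side, on the floor of the green crate beside the two cans. Then turn the stop's knob clockwise until it pops fully up again, and finally push the sprung start lever all the way over to its stop and let it swing back home. Move the bottle only while the stop is latched down, and leave all the other things where they are.

Things in the scene. Friction and masses are not known exactly. Their poses are not given: they have to be found in the camera images.
- stop_top (a point): Mushroom stop button: black round cap, 68 mm across, on top of a grey 90 x 90 x 75 mm box that stands on the 6 mm plate. A straight grip bar 60 mm long, 16 mm wide, stands 24 mm proud of the middle of the cap. This point is the middle of the bar's top face, about 138 mm above the table when up; x runs along the bar, z up. It moves with the button.
- stop (a joint): Travel of the stop button: 0 is up, 0.009 m is fully down. Pressing takes about 9 N at first and 10 N at the bottom (press on the bar's top or on the cap); it then latches and stays down by itself. Turning its knob raises it; pulling it straight up (over 6 N) would too, but is not the way to reset it.
- stop_turn (a joint): Turn of the stop's knob (cap and bar together): 0 at rest, grows clockwise seen from above, end stop at 1.0 rad. When the button is down, turning it works a cam that lifts the button by 9 mm, fully up at about 0.9 rad; it resists with about 0.12 N m. A weak spring turns the knob back to 0 when it is let go, the button stays up.
- bottle: Jammed square bottle, dusty grey-green, lying in the chute. Square part 60 x 60 mm and 125 mm long, then a shoulder and a 34 mm neck and cap to +x; 182 mm over all (from -62 to +120 mm along x). About 0.35 kg, centre of mass near the middle of the square part. Origin: middle of the underside of the square part; x runs towards the cap, z up.
- bottle_mid (a point): Centre of the bottle's square part, 30 mm above its underside.
- chute: Grey fixed infeed chute, 300 mm long (x) and 200 mm wide (y), floor 20 mm above the table, inner width 188 mm, side walls 70 mm above the table (50 mm above the floor), open at its -x end. At +x, from 155 mm to 285 mm, stands the crusher's housing, 250 mm wide and 140 mm high. Origin: on the table under the middle of the chute's length.
- crate: Green fixed open crate, 320 (x) x 190 (y) x 90 mm high, walls and floor 5 mm thick. The two cans stand at its +x end, side by side, taking the last 75 mm or so; the rest is empty. Origin: on the table under its centre. It stands to the left or right of the chute; the stop and the lever stand on the other side.
- plate: Steel plate on the table, 270 (x) x 150 (y) x 6 mm, carrying the stop box and the lever stand, one near the robot and one far; origin under its centre.
- lever_bar (a point): Middle of the black T-bar, 18 mm thick and 98 mm long, across the top of the sprung start lever. At rest about 171 mm above the table. The point moves with the lever; its y runs along the bar.
- lever_hinge (a point): Pivot of the start lever, 61 mm above the table; the T-bar lies 120 mm from it on a 12 mm steel rod. Its x axis is the level direction in which the lever must be pushed, y is the pivot's axis. At rest the lever leans 0.4 rad from upright to -x. Its stand, on the 6 mm plate, is a block 90 x 70 mm, 40 mm high, with cheeks 65 mm high.
- lever (a joint): Swing of the start lever: 0 at rest (leaning to -x of its hinge), 0.8 rad at its stop (leaning 0.4 rad to +x). A spring resists with about 1.3 N at the bar at first and 3 N at the stop, and brings it back when let go.
- can_a: Plain can, 66 mm across, 110 mm high, upright in the crate's +x end; leave it. Origin: centre of the base.
- can_b: The second such can beside it; leave it.
- can_c: Can, 60 mm across, 90 mm high, upright at the far end of the chute; leave it. Origin: centre of the base.
- tall_bottle: Round brown bottle, 64 mm across, 170 mm high, standing beyond the far end of the plate; leave it. Origin: centre of the base.
- tin: Small tin, 52 mm across, 80 mm high, upright on the table beside the jar, beyond the crate's +x end; leave it. Origin: centre of the base.
- jar: Round jar, 76 mm across, 100 mm high, standing on the table beyond the crate's +x end; leave it. Origin: centre of the base.

How it is judged:
By the outcome, as a careful person would: the job done as asked, in the order asked, and still so for the second after the job is handed in, with the robot touching nothing.
It also fails if it takes over 72 s, if anything falls off the work surface, if the arm or the gripper's body presses on something with over 40 N, if the wrist force passes 120 N, or if a joint passes its speed limit or range.

## Working session

There is one attempt and no reset: what is moved stays moved. The work goes in short steps, each a Python script; the robot and the scene stay as the last script left them, time stands still between calls to the robot, and variables do not carry over. Pictures are saved under pics/ and viewed, and the job is handed in when it is done.

```bash
mkdir -p pics; cat > h.py <<'E'
import numpy as np, cv2
from cell import r, optics
from scipy.spatial.transform import Rotation as R
def snap(name, fn):
    p=r.current_tool_pos(); q=r.current_ee_rot()
    im=optics.get_image(name)
    cv2.imwrite('pics/'+fn+'.png', im['pixels'][:,:,::-1])
    if 'camera_from_world' in im: T=np.linalg.inv(np.array(im['camera_from_world']))
    else:
        W=np.eye(4); W[:3,:3]=R.from_quat(q).as_matrix(); W[:3,3]=p; T=W@np.array(im['mount'])
    im['T']=T
    v,u=np.mgrid[0:420,0:560]; d=im['depth']
    P=np.stack([(u-im['cx'])/im['fx']*d,(v-im['cy'])/im['fy']*d,d],-1)
    X=P@T[:3,:3].T+T[:3,3]; X[d==0]=np.nan
    im['X']=X
    np.savez('pics/'+fn+'.npz',X=X,pix=im['pixels'],T=T,k=[im['fx'],im['fy'],im['cx'],im['cy']])
    return im
def down(yaw):  # tool z down, tool y axis (jaws) at angle yaw in world
    y=np.array([np.cos(yaw),np.sin(yaw),0]); z=np.array([0,0,-1.]); x=np.cross(y,z)
    return R.from_matrix(np.stack([x,y,z],1)).as_quat()
def st(): print('t',round(r.current_t(),2),'p',np.round(r.current_tool_pos(),4),'F',np.round(r.current_contact_force(),1),'M',np.round(r.current_torque(),2),'op',round(r.current_opening(),3),'q',np.round(r.current_q(),2))
E
python3 - <<'E'
from h import *
for n in ['top','side','wrist']:
    im=snap(n,n+'0'); print(n, np.round(im['T'],3).tolist(), im['fx'])
st(); print(r.finger_overhang, r.current_ee_rot())
E
```

```text
top [[0.026, -0.996, 0.08, 0.46], [-1.0, -0.025, 0.006, -0.018], [-0.004, -0.08, -0.997, 1.148], [0.0, 0.0, 0.0, 1.0]] 412.3610088065088
side [[-0.99, -0.088, 0.107, 0.41], [-0.138, 0.552, -0.823, 1.134], [0.014, -0.829, -0.558, 0.899], [0.0, 0.0, 0.0, 1.0]] 447.47081969840383
wrist [[0.337, -0.902, -0.271, 0.255], [-0.941, -0.324, -0.096, -0.494], [-0.001, 0.287, -0.958, 0.373], [0.0, 0.0, 0.0, 1.0]] 319.54059274448963
t 0.15 p [ 0.1848 -0.5178  0.2529] F [ 0.4 -0.7 -0.2] M [-0.01  0.01 -0.02] op 0.998 q [-1.31  0.35  1.65  0.    1.14 -0.08]
0.022 [ 9.85348501e-01  1.70552459e-01 -3.60796733e-05 -4.35784230e-04]
```

View pics/top0.png

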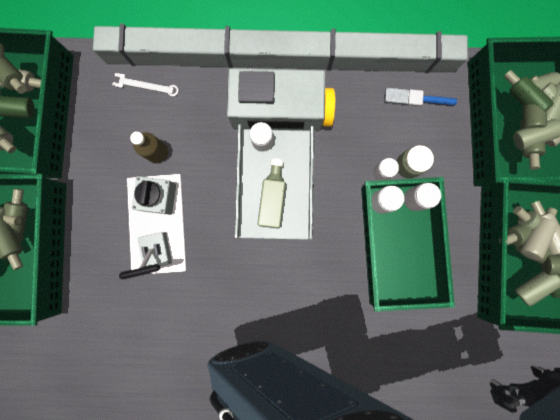

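View pics/side0.png

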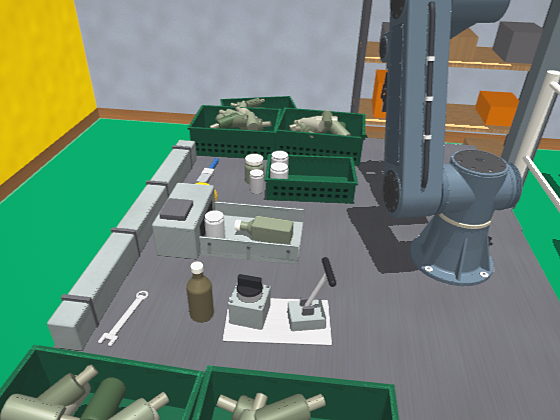

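View pics/wrist0.png

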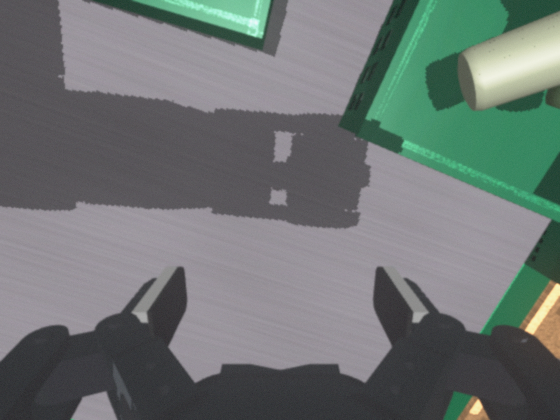

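Top view: stop box at (152,195), lever bar from (121,276) to (158,267), bottle from (270,225) to cap (277,162), crate centred near (408,243), and can_c at (261,135). Next I turn these into positions.

```bash
python3 - <<'E'
import numpy as np, cv2
def load(n):
    d=np.load(f'pics/{n}.npz'); return d['X'],d['pix'].astype(int)
X,p=load('top0')
def box(n,c0,c1,r0,r1,m):
    M=np.zeros(m.shape,bool); M[r0:r1,c0:c1]=1; M&=m&np.isfinite(X[...,0])
    xy=X[M]; 
    if len(xy)<5: print(n,'few');return
    (c,s,a)=cv2.minAreaRect(xy[:,:2].astype(np.float32)*1000)
    print(n,len(xy),'mean',xy.mean(0).round(4),'rect',np.round(c,1),np.round(s,1),round(a,1),'z',np.percentile(xy[:,2],[5,50,95]).round(3))
    return xy
z=X[...,2]; br=p.sum(-1)
dark=br<110
box('plate',115,195,165,285,(z>0.002)&(z<0.012)&(br>400))
box('stopbox',125,185,165,225,(z>0.07)&(z<0.095))
box('cap',125,185,165,225,(z>0.105)&(z<0.12)&dark)
b=box('stopbar',125,185,165,225,(z>0.128)&(z<.15))
box('leverbar',100,175,250,290,(z>0.15)&(z<.19))
box('leverstand',130,185,225,275,(z>0.03)&(z<0.055))
box('levercheek',130,185,225,275,(z>0.056)&(z<0.08))
box('bottle',250,300,140,235,(z>0.07)&(z<0.09)&(p[...,1]>p[...,2]+12))
box('bottleall',250,300,155,235,(z>0.04)&(z<0.09)&(p[...,1]>p[...,2]+8))
box('chutewalls',225,320,120,245,(z>0.06)&(z<0.075))
box('chutefloor',225,320,120,245,(z>0.012)&(z<0.028))
box('canc',245,275,118,150,(z>0.1)&(z<0.12))
g=(p[...,1]>p[...,0]+20)
box('crate rim',355,460,170,315,(z>0.08)&(z<0.1)&g)
box('crate floor',360,456,170,315,(z<0.012)&g)
for n,c,rr in(('cana',427,196),('canb',390,199)): box(n,c-16,c+16,rr-16,rr+16,(z>.105)&(z<.12))
E
```

```text
plate 2595 mean [0.4887 0.3249 0.0064] rect [496.9 332.8] [274.5 154.9] 5.8 z [0.003 0.006 0.01 ]
stopbox 657 mean [0.5682 0.3172 0.0808] rect [571.6 327.3] [91.1 90.1] 84.8 z [0.075 0.081 0.085]
cap 42 mean [0.5693 0.3201 0.1144] rect [568.9 319.6] [ 8.4 57.4] 77.6 z [0.11  0.115 0.119]
stopbar 178 mean [0.571  0.3264 0.1372] rect [571.4 327.5] [17.3 59.6] 83.4 z [0.131 0.138 0.141]
leverbar 321 mean [0.3807 0.3121 0.1781] rect [383.1 313.3] [23.8 95.1] 14.4 z [0.173 0.179 0.183]
leverstand 682 mean [0.4313 0.3194 0.0455] rect [425.8 324.9] [89.6 70.9] 13.8 z [0.04  0.046 0.05 ]
levercheek 116 mean [0.4266 0.3229 0.0691] rect [425.9 325.1] [29.5 42.3] 12.9 z [0.059 0.07  0.076]
bottle 1104 mean [0.5584 0.0111 0.0797] rect [563.1  10.8] [ 59.6 136.5] 85.0 z [0.076 0.08  0.083]
bottleall 1273 mean [0.5682 0.0102 0.0775] rect [582.5   9.2] [ 60.  175.4] 84.5 z [0.062 0.079 0.083]
chutewalls 961 mean [0.6427 0.0078 0.0685] rect [620.2   7.7] [306.3 238.8] 0.3 z [0.061 0.069 0.074]
chutefloor 5707 mean [6.172e-01 6.000e-04 2.040e-02] rect [620.5   5.5] [306.8 243. ] 0.2 z [0.017 0.02  0.024]
canc 427 mean [0.7364 0.0429 0.1094] rect [739.3  46.3] [74.9 67.7] 90.0 z [0.102 0.11  0.113]
crate rim 2151 mean [ 0.4565 -0.3456  0.0896] rect [ 462.3 -343.8] [332.  204.5] 4.4 z [0.085 0.09  0.093]
crate floor 5499 mean [ 0.4316 -0.3581  0.0051] rect [ 461.6 -373.3] [363.7 218.9] 4.6 z [0.001 0.005 0.009]
cana 489 mean [ 0.5842 -0.3827  0.1144] rect [ 583.6 -384. ] [60.9 60.7] 88.2 z [0.108 0.115 0.118]
canb 481 mean [ 0.5739 -0.2903  0.1146] rect [ 575.3 -289.9] [61.2 60.4] 54.0 z [0.108 0.115 0.118]
```

```bash
python3 - <<'E'
import numpy as np, cv2
p=cv2.imread('pics/top0.png')
a=cv2.resize(p[160:290,110:200],None,fx=4.4,fy=4.4,interpolation=cv2.INTER_CUBIC)
b=cv2.resize(p[115:245,220:320],None,fx=4.0,fy=4.4,interpolation=cv2.INTER_CUBIC)
cv2.imwrite('pics/crop0.png',np.hstack([a,b[:a.shape[0]]]))
E
```

```text
(no output)
```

View pics/crop0.png

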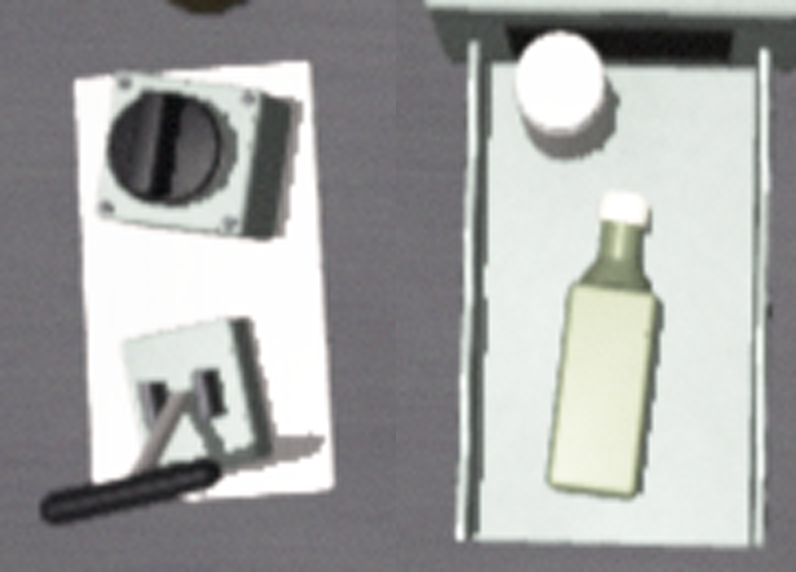

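```bash
python3 - <<'E'
from h import *
d=np.deg2rad
for n,p,y in [('stop',(.571,.327,.25),-96.6),('stop',(.571,.327,.25),83.4),('stopend',(.571,.327,.14),83.4-57),('stopend',(.571,.327,.14),-96.6-57),('bot',(.557,.0115,.06),85),('bot',(.557,.0115,.06),-95),('crate',(.39,-.345,.06),94.4),('crate',(.39,-.345,.06),-85.6),('lev',(.34,.30,.2),-76),('lev',(.34,.30,.2),104),('leve',(.47,.33,.2),-76),('leve',(.47,.33,.2),104)]:
    q=r.inverse_kinematics(list(p),down(d(y))); print(n,y,None if q is None else np.round(q,2))
r.set_gripper(0.0,20)
r.move_to([.571,.327,.235],down(d(83.4)) if r.inverse_kinematics([.571,.327,.14],down(d(26.4))) is not None else down(d(-96.6)))
st(); snap('wrist','w1'); snap('top','t1')
E
```

```text
stop -96.6 [ 0.45  0.55  1.35 -0.    1.24  2.14]
stop 83.4 [ 0.45  0.55  1.35 -0.    1.24 -1.01]
stopend 26.400000000000006 [ 0.45  0.67  1.44 -0.    1.03 -0.01]
stopend -153.6 None
bot 85 [-0.06  0.63  1.76 -0.    0.75 -1.55]
bot -95 [-0.06  0.63  1.76 -0.    0.75  1.6 ]
crate 94.4 [-0.81  0.59  1.86 -0.    0.7  -2.46]
crate -85.6 [-0.81  0.59  1.86 -0.    0.7   0.68]
lev -76 [ 0.62  0.25  1.95 -0.    0.95  1.95]
lev 104 [ 0.62  0.25  1.95 -0.    0.95 -1.19]
leve -76 [ 0.53  0.45  1.64 -0.    1.05  1.86]
leve 104 [ 0.53  0.45  1.64 -0.    1.05 -1.28]
t 4.17 p [0.5713 0.3263 0.235 ] F [-0.3 -0.5  0.2] M [ 0.03 -0.03 -0.05] op -0.002 q [ 0.45  0.57  1.37 -0.    1.21 -1.01]
```

View pics/w1.png

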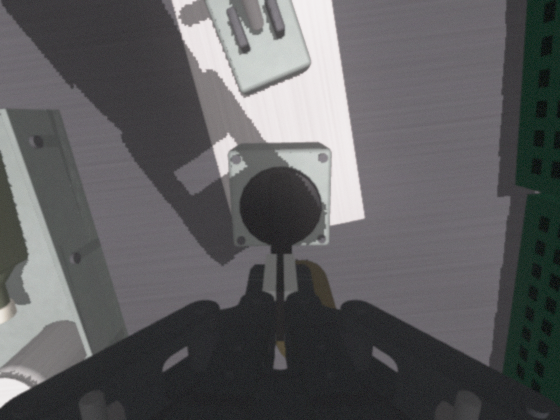

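The wrist view shows the box at (230–330, 145–245), square with the picture. The bar runs vertically through (281,210–260) towards the fingers at column 280, so it's aligned. I'll refine with depth and press.

```bash
python3 - <<'E'
from h import *
d=np.load('pics/w1.npz'); X=d['X']; z=X[...,2]
def rect(n,lo,hi,r0=120,r1=262,c0=215,c1=345):
    M=np.zeros(z.shape,bool); M[r0:r1,c0:c1]=1; M&=(z>lo)&(z<hi); a=X[M]
    if len(a)<10: print(n,len(a)); return
    c,s,an=cv2.minAreaRect((a[:,:2]*1000).astype(np.float32)); print(n,len(a),np.round(c,1),np.round(s,1),round(an,1),np.median(a[:,2]).round(4))
rect('box',.072,.09); rect('cap',.108,.12); rect('bar',.128,.145,150,262)
# press
tz=.138+.022
r.move_linear([.5713,.327,tz+.006],vel=.15); st()
z0=tz+.002
while z0>tz-.013:
    z0-=.0015; r.move_linear([.5713,.327,z0],vel=.03)
    f=r.current_contact_force()[2]; print(round(z0,4),round(r.current_tool_pos()[2],4),round(f,1))
    if f>18: break
st()
E
```

```text
box 4577 [570.  326.4] [90.3 88.9] 84.6 0.0799
cap 3222 [569.5 326.4] [64.3 62.5] 84.1 0.1101
bar 1683 [568.7 326.5] [16.  56.6] 84.6 0.1368
t 4.88 p [0.5717 0.3271 0.1668] F [ 0.8  0.2 -0.6] M [ 0.03 -0.02  0.05] op -0.001 q [ 0.45  0.64  1.42 -0.    1.08 -1.01]
0.1605 0.1608 -0.1
0.159 0.1596 3.6
0.1575 0.1582 5.9
0.156 0.1568 6.9
0.1545 0.1553 7.2
0.153 0.1538 7.0
0.1515 0.1524 7.5
0.15 0.151 8.8
0.1485 0.1509 18.0
0.147 0.1507 27.3
t 7.46 p [0.5723 0.3275 0.1507] F [-6.9 -4.1 27.3] M [-0.67  1.38  0.03] op 0.001 q [ 0.45  0.65  1.43 -0.    1.05 -1.01]
```

Contact began at about 0.160 and it bottomed out 9 mm lower. I'll check that it latched and go on to the bottle.

```bash
python3 - <<'E'
from h import *
d=np.deg2rad
r.move_linear([.5713,.327,.235],vel=.25)
im=snap('wrist','w2'); X=im['X']; z=X[...,2]
M=np.zeros(z.shape,bool); M[150:262,215:345]=1
print('down: z 90pct',np.percentile(z[M&(z>.1)&(z<.15)],[5,50,90,97]).round(4))
q=r.inverse_kinematics([.54,.012,.25],down(d(85))); print(np.round(q,2))
r.set_joints(q); r.set_gripper(1.0,50); st(); im=snap('wrist','w3')
X=im['X'];z=X[...,2]; p=im['pixels'].astype(int)
M=(z>.074)&(z<.086)&(p[...,1]>p[...,2]+8)&(abs(X[...,1]-.01)<.06)&(X[...,0]<.7); a=X[M]
c,s,an=cv2.minAreaRect((a[:,:2]*1000).astype(np.float32)); print(len(a),np.round(c,1),np.round(s,1),round(an,1),np.median(a[:,2]).round(4), a.min(0).round(3),a.max(0).round(3))
E
```

```text
down: z 90pct [0.1003 0.1022 0.1283 0.1289]
[-0.06  0.34  1.68 -0.    1.12 -1.55]
t 10.0 p [0.54  0.012 0.25 ] F [0.1 1.3 0.1] M [ 0.02 -0.02  0.02] op 1.001 q [-0.06  0.34  1.68  0.    1.12 -1.55]
7363 [558.8   9.7] [ 59.2 128.7] 84.5 0.0789 [ 0.493 -0.024  0.074] [0.623 0.044 0.081]
```

View pics/w3.png

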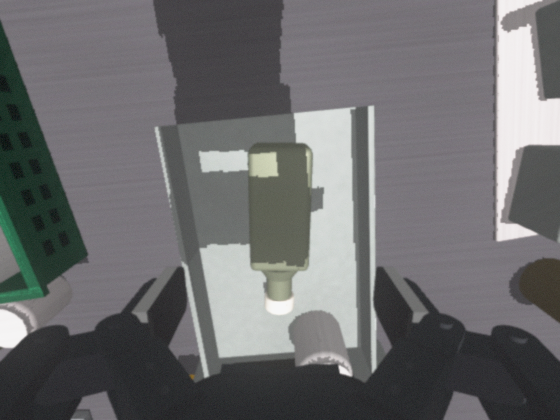

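Button is latched: bar top at 0.1288. The bottle's middle is at (0.557, 0.010), yaw −5.5°, lying clear at (280,210) in the view. I'll grasp and lift.

```bash
python3 - <<'E'
from h import *
d=np.deg2rad
r.move_to([.557,.010,.13],down(d(84.5)))
r.move_linear([.557,.010,.056],vel=.12); st()
r.set_gripper(0.0,60); st()
r.move_linear([.557,.010,.075],vel=.06); st()
r.move_linear([.557,.010,.22],vel=.25); st()
r.move_to([.3925,-.349,.22],down(d(94.4))); st()
im=snap('wrist','w4'); snap('side','s4'); X=im['X'];z=X[...,2]; p=im['pixels'].astype(int)
t=snap('top','t4')
for n,im in (('w',im),('t',t)):
    X=im['X'];z=X[...,2]; p=im['pixels'].astype(int)
    M=(z>.08)&(z<.1)&(p[...,1]>p[...,0]+20)&(X[...,1]>-.5)&(X[...,1]<-.2)&(X[...,0]<.68)&(X[...,0]>.25); a=X[M]
    c,s,an=cv2.minAreaRect((a[:,:2]*1000).astype(np.float32)); print(n,len(a),np.round(c,1),np.round(s,1),round(an,1))
E
```

```text
t 11.37 p [0.5576 0.01   0.0569] F [-1.4  0.8  0.6] M [ 0.01 -0.    0.03] op 1.002 q [-0.07  0.64  1.76  0.    0.74 -1.54]
t 11.72 p [0.5576 0.01   0.057 ] F [-1.   0.7  5.5] M [ 0.04  0.22 -0.04] op 0.7 q [-0.07  0.64  1.76  0.    0.74 -1.54]
t 12.19 p [0.5571 0.01   0.0753] F [ 0.3  0.5 -2.6] M [ 0.01 -0.02  0.03] op 0.699 q [-0.07  0.61  1.76  0.    0.78 -1.54]
t 12.93 p [0.5562 0.01   0.2185] F [ 0.3 -0.1 -3.2] M [ 0.    0.06 -0.03] op 0.698 q [-0.07  0.4   1.67 -0.    1.07 -1.54]
t 14.39 p [ 0.393  -0.3484  0.2197] F [-0.   0.2 -2.7] M [ 0.02  0.04 -0.01] op 0.696 q [-0.81  0.34  1.75  0.    1.05 -2.46]
w 11619 [ 386.3 -352. ] [179.3 203.3] 4.7
t 1617 [ 462.4 -343.3] [332.1 203.7] 4.6
```

View pics/w4.png

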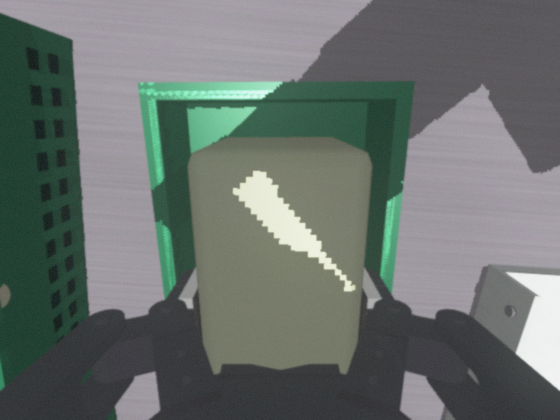

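View pics/s4.png

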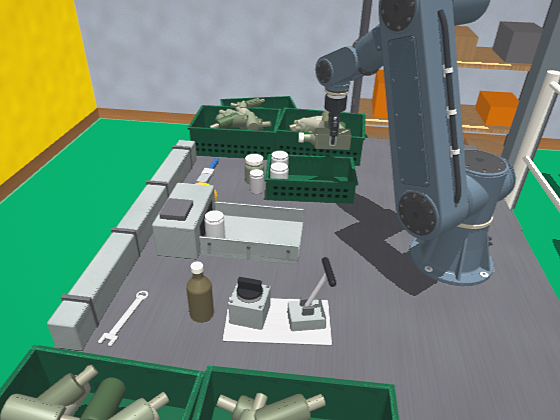

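Bottle is held level over the empty part of the crate: in the wrist view the rim is at columns 150–405 and the bottle is centred at 281. Lowering.

```bash
python3 - <<'E'
from h import *
r.move_linear([.3925,-.349,.09],vel=.2)
r.move_linear([.3925,-.349,.047],vel=.08); st()
z=.047
while z>.036:
    z-=.001; r.move_linear([.3925,-.349,z],vel=.03); f=r.current_contact_force()[2]; print(round(z,4),round(r.current_tool_pos()[2],4),round(f,1))
    if f>1.5: break
r.set_gripper(.87); r.sleep(.1); st()
r.move_linear([.3925,-.349,.22],vel=.2); r.set_gripper(1.0,20)
snap('wrist','w5'); st()
E
```

```text
t 16.02 p [ 0.3926 -0.3491  0.0471] F [ 0.4 -0.6 -3.4] M [-0.04 -0.02 -0.03] op 0.698 q [-0.82  0.61  1.85  0.    0.68 -2.46]
0.046 0.0463 -2.3
0.045 0.045 -2.4
0.044 0.0439 -2.6
0.043 0.0429 -2.9
0.042 0.042 -1.1
0.041 0.0419 13.5
t 17.93 p [ 0.3925 -0.349   0.0409] F [-0.3  0.9 -0.3] M [0.   0.02 0.03] op 0.871 q [-0.82  0.63  1.85  0.    0.66 -2.46]
t 19.29 p [ 0.3924 -0.3489  0.2195] F [ 0.  -0.4 -0.3] M [-0.07  0.   -0.01] op 1.0 q [-0.82  0.35  1.75 -0.    1.05 -2.46]
```

View pics/w5.png

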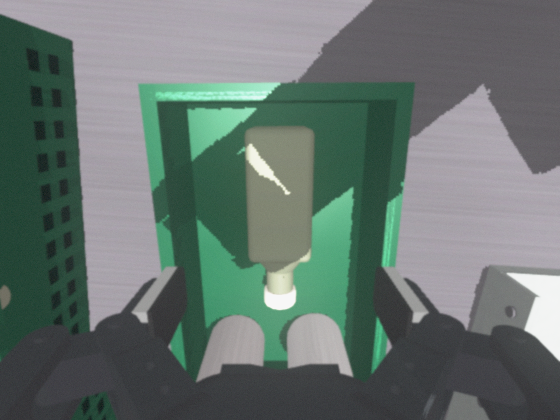

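The bottle lies flat, between (247,127) and its cap at (280,296), clear of the cans at (235,345) and (318,345). Next: reset the stop.

```bash
python3 - <<'E'
from h import *
a0=np.deg2rad(84.6); x,y=.570,.3268
r.move_to([x,y,.235],down(a0)); r.move_linear([x,y,.1318],vel=.15); st()
r.set_gripper(0.0,25); st()
z0=r.current_tool_pos()[2]; off=0
for k in range(1,12):
    th=min(.1*k,1.04)
    z=.1318+.009*min(th/.9,1)+off
    r.move_linear([x,y,z],down(a0-th),vel=.0035)
    F=r.current_contact_force(); M=r.current_torque()
    print(round(th,2),'z',round(r.current_tool_pos()[2]-z0,4),'F',F.round(1),'M',M.round(2),'t',round(r.current_t(),2))
    if F[2]>4: off+=.0004
    if F[2]<-4: off-=.0004
    if th>.85 and abs(M[2])>.6: break
st(); print(R.from_quat(r.current_ee_rot()).as_euler('xyz'), R.from_quat(down(a0-th)).as_euler('xyz'))
E
```

```text
t 22.62 p [0.5705 0.327  0.1328] F [ 0.1 -0.2  0.1] M [-0.06  0.01 -0.03] op 1.001 q [ 0.45  0.67  1.45  0.    1.02 -1.03]
t 23.25 p [0.57   0.3269 0.132 ] F [-0.6  0.1  2.1] M [ 0.01  0.09 -0.06] op 0.178 q [ 0.45  0.67  1.45  0.    1.02 -1.03]
0.1 z 0.0003 F [ 1.9  3.  -6. ] M [ 0.47 -0.41  0.05] t 23.68
0.2 z 0.0014 F [ 0.3  2.5 -2.8] M [ 0.37 -0.15  0.06] t 24.01
0.3 z 0.0024 F [ 0.4  2.6 -2.5] M [ 0.44 -0.16  0.01] t 24.44
0.4 z 0.0034 F [ 0.3  1.9 -1.2] M [ 0.5  -0.1   0.03] t 24.88
0.5 z 0.0044 F [ 0.7  2.6 -1.1] M [0.49 0.09 0.01] t 25.31
0.6 z 0.0054 F [-1.   3.3 -1.3] M [0.58 0.09 0.03] t 25.74
0.7 z 0.0063 F [ 0.   3.1 -1.8] M [ 0.61 -0.01  0.09] t 26.18
0.8 z 0.0073 F [ 0.2  3.4 -3.2] M [ 0.68 -0.03  0.06] t 26.61
0.9 z 0.0082 F [-0.1  4.7 -4.5] M [ 0.71 -0.14  0.01] t 27.04
1.0 z 0.0084 F [-1.6  3.5  1.8] M [0.55 0.34 0.12] t 27.31
1.04 z 0.0085 F [-2.7  3.7  4.8] M [0.52 0.4  0.38] t 27.56
t 27.56 p [0.5701 0.3269 0.1405] F [-2.7  3.7  4.8] M [0.52 0.4  0.38] op 0.181 q [ 0.45  0.66  1.44 -0.    1.03  0.01]
[3.14105487e+00 4.68109999e-05 2.01066344e+00] [-3.14159265  0.          2.00734487]
```

Torque jumped at about 1.0 rad with a 9 mm rise, so the knob is at its end stop. Release, check, and look at the lever.

```bash
python3 - <<'E'
from h import *
r.set_gripper(1.0); r.move_linear([.570,.3268,.25],vel=.2)
r.set_gripper(0.0); yaw=np.deg2rad(14); ex=np.array([np.cos(yaw),np.sin(yaw),0])
h=np.array([.4258,.325,0])
p=h-.095*ex; p[2]=.25
r.move_to([.55,.30,.25],down(np.deg2rad(84.6)))
im=snap('wrist','w6'); X=im['X'];z=X[...,2]
def rect(n,lo,hi,c,rad):
    M=(z>lo)&(z<hi)&(np.hypot(X[...,0]-c[0],X[...,1]-c[1])<rad); a=X[M]
    if len(a)<10: print(n,len(a)); return
    cc,s,an=cv2.minAreaRect((a[:,:2]*1000).astype(np.float32)); print(n,len(a),np.round(cc,1),np.round(s,1),round(an,1),np.median(a[:,2]).round(4),np.percentile(a[:,2],90).round(4))
rect('stopbar',.122,.145,(.57,.327),.05)
rect('cap',.1,.12,(.57,.327),.05)
r.move_to(p.tolist(),down(np.deg2rad(104))); st()
im=snap('top','t6'); X=im['X'];z=X[...,2]
rect('stopbar',.126,.145,(.57,.327),.05);rect('lever',.16,.188,(.38,.313),.07); snap('wrist','w6b')
E
```

```text
stopbar 1553 [569.7 326.4] [16.2 59. ] 84.7 0.1362 0.1373
cap 3021 [568.6 326.3] [67.3 63.4] 89.8 0.1094 0.111
t 31.63 p [0.3347 0.3024 0.2504] F [ 0.3 -0.1  0.1] M [-0.01 -0.01  0.06] op 0.002 q [ 0.63  0.17  1.9  -0.    1.07 -1.18]
stopbar 178 [571.1 327.5] [16.6 58.7] 86.4 0.1369 0.1397
lever 311 [380.9 313.5] [19.5 94.9] 14.4 0.179 0.1818
```

View pics/w6.png

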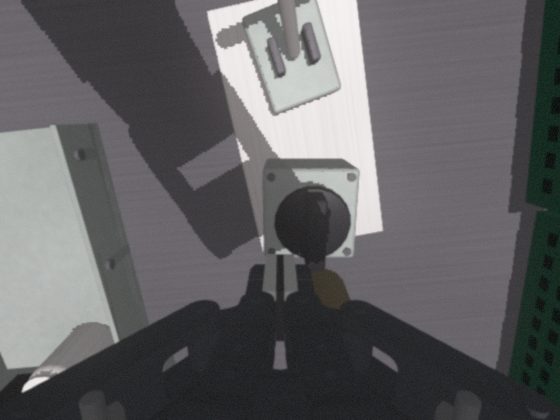

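View pics/t6.png

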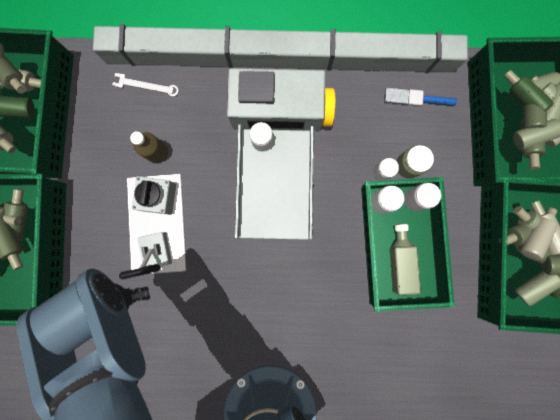

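View pics/w6b.png

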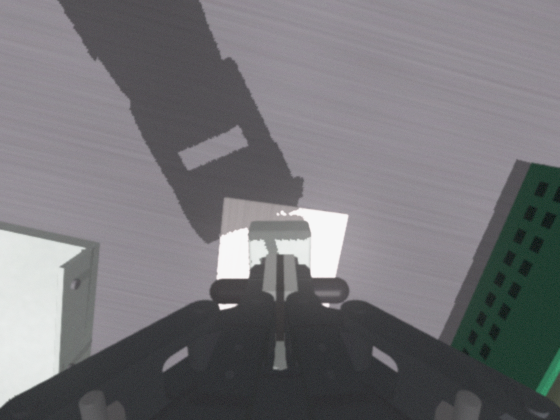

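Wrist and top views agree: the stop is up (bar at 0.137, as before the press) and its knob is back at rest. The bottle is in the crate at (403,260). In the last view the lever bar (columns 210–350) is centred on the fingers at 281. Now push the lever.

```bash
python3 - <<'E'
from h import *
yaw=np.deg2rad(14); ex=np.array([np.cos(yaw),np.sin(yaw),0]); h=np.array([.4258,.325,0])
def P(phi,back=.020): 
    p=h+(.12*np.sin(phi)-back)*ex; p[2]=.061+.12*np.cos(phi)-.010+.022; return p.tolist()
r.move_linear(P(-.4,.048),vel=.2); st(); f0=r.current_contact_force()@ex
phi=-.45
for phi in [-.4,-.25,-.1,.05,.2,.3]:
    r.move_linear(P(phi),vel=.08); print(round(phi,2),r.current_contact_force().round(1))
while phi<.55:
    phi+=.025; r.move_linear(P(phi),vel=.04); f=r.current_contact_force()@ex-f0; print(round(phi,3),round(f,1),((r.current_tool_pos()-h)@ex).round(4))
    if f<-12: break
st(); snap('side','s7')
for a in [.2,0,-.2,-.4]: r.move_linear(P(a),vel=.12)
r.move_linear(P(-.4,.06),vel=.12); p=P(-.4,.07); p[2]=.26; r.move_linear(p,vel=.25)
st(); im=snap('top','t8'); snap('side','s8'); X=im['X'];z=X[...,2]
M=(z>.16)&(z<.188)&(np.hypot(X[...,0]-.38,X[...,1]-.313)<.07); a=X[M]
print(cv2.minAreaRect((a[:,:2]*1000).astype(np.float32)),np.median(a[:,2]))
E
python3 -c "
import cv2,numpy as np
a=[cv2.resize(cv2.imread(f'pics/{n}.png')[220:350,180:380],(400,260)) for n in('s7','s8')]
cv2.imwrite('pics/c8.png',np.hstack(a))"
```

```text
t 32.22 p [0.3345 0.3022 0.1839] F [-0.6  0.1  0.3] M [ 0.01 -0.04  0.02] op 0.005 q [ 0.63  0.27  1.97 -0.    0.91 -1.18]
-0.4 [-1.7  1.  -0.9]
-0.25 [-3.1  0.4  1.7]
-0.1 [-2.8 -0.9  0.9]
0.05 [-2.2  0.1  1.4]
0.2 [-2.1  0.4  0.9]
0.3 [-2.7  0.7  0.9]
0.325 -2.0 0.0182
0.35 -1.5 0.0213
0.375 -2.5 0.0241
0.4 -15.3 0.0248
t 35.52 p [0.4498 0.331  0.1834] F [-15.3  -3.9  10.4] M [-0.65  2.36 -0.  ] op 0.004 q [ 0.55  0.45  1.69  0.    1.   -1.27]
t 37.91 p [0.3133 0.2971 0.2607] F [-0.4  0.7 -1.4] M [-0.04 -0.01 -0.  ] op -0.001 q [ 0.65  0.12  1.93 -0.    1.09 -1.16]
((381.0094909667969, 312.9317626953125), (19.48394012451172, 95.06376647949219), 14.428839683532715) 0.17866667832370287
```

View pics/c8.png

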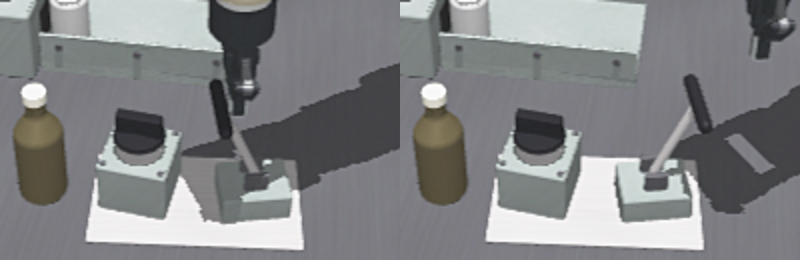

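View pics/t8.png

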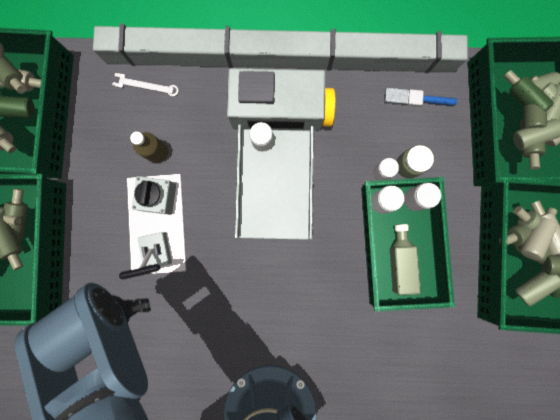

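The close-ups show the lever leaning fully over at its stop, then back home (bar at 0.381, 0.313, as at the start). The top view shows everything else in place, so I'll hand in.

```bash
python3 -c "
from h import *
r.hand_in(); st()"
```

```text
the job is handed in; nothing more can be done
the job is handed in; nothing more can be done
```

The job is done in the order asked and handed in at about 38 s on the robot's clock; I got no verdict back.

- **Stop pressed:** I pressed the button until it bottomed out. The force rose to 27 N and the wrist camera then showed its bar 9 mm lower, so it was latched before I touched the bottle.
- **Bottle moved:** I lifted it out of the chute and laid it flat in the crate. It met the floor at up to about 14 N, firmer than ideal but brief. The last picture shows it clear of the cans.
- **Stop reset:** I turned the knob clockwise to its end stop at about 1.0 rad while following the 9 mm rise. The button is up at its original height and the knob is back at rest.
- **Lever:** I pushed it until the force jumped at about 0.4 rad past upright, its stop, then let it swing back. The bar ended where it started, within a millimetre.

**Checks that fell short:** at the start of the turn the gripper pulled up on the knob with about 6 N, right at the level that could lift the button by itself. The turning torque also read lower than the stated 0.12 N m until the end stop. Nothing else looked out of place in the last top view, though I only compared the other objects by eye.

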